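# Put a stretcher frame away in the bench rack behind its drop catch

## Robot

A 6-joint arm with a two-finger parallel gripper is mounted at the origin on the work surface. World frame = base frame: x ahead of the robot, y to its left, z up, the work surface at z = 0. Lengths are in m, angles in rad, forces in N, time in s.
With the tool pointing down it reaches from about 0.375 to 0.9 m from the base axis. Payload 3.1 kg.
Tool frame: the origin (TCP) lies on the centre line of the jaws, within the pads' length; the fingertips stand 8 mm ahead of it and the grasp point (between the pads) lies 11 mm behind it; z points along the fingers, y is the line along which they close (so a half turn about z gives the same grasp; the last joint's range is limited). The gripper opens to 85 mm and grips with 20 to 120 N. Pads are 22 mm wide; open, the fingers measure 114 mm over their backs; the gripper's body (76 mm by 85 mm) begins 54 mm behind the grasp point. The pads swing forward as they close: fully open they stand 13 mm farther back than shut.
Start: joints at [1.085, 0.527, 1.433, -0, 1.181, -0.178], TCP at [0.189, 0.596, 0.239] pointing down, gripper open.
Joint ranges: [-3.08, 3.08], [-0.75, 2.2], [0.22, 2.44], [-1.43, 4.57], [0, 2.65], [-2.85, 2.85]. Speed limits (rad/s): [2.79, 2.79, 3.14, 3.14, 3.14, 3.14].

## Interface

Orientations are given as a unit quaternion [x, y, z, w].
In Python, from station import * gives the robot as it stands.
- The arm moves only by the tool play_rows, never from a script. Its argument "rows" is a list of rows, each a list of 3 entries, a list of its own where there are three numbers: the turn, a rotation vector about the tool's x, y, z in degrees, then the shift along the tool's x, y, z in mm, then the closure, from 0 (fully open) to 1 (shut). In form: [[[ax, ay, az], [dx, dy, dz], jaw], ...]. A call has 1 to 12 rows; each row shifts and turns the commanded pose from where the row before left it, along the tool's axes as they then stand; what a row does not reach is not made up. A row lasts 1/12 s, in which the tool goes at most 41.7 mm and 7.16 degrees, less where a joint would pass 70% of its speed; a pose out of reach is approached as far as the arm can. A call with a gripper value outside its range is refused whole. The fingers move at their own pace and stop on an object; "grip_force" is the grip in N (left out, the last holds). Time passes only in rows, so rows that do not move let the fingers close. It gives the time, the measured TCP pose, the force, the opening and the grip force at its end, in the units of the state.
- sense(): the state, without advancing time (a new reading comes with each control period).
- snapshot(name): name is "scene" or "top"; returns (picture, depth): 420x560x3 uint8, red, green, blue; 420x560 float32, m along the optical axis (not along the pixel's ray), 0 where there is no reading.
- get_calibration(name): a dict with "vfov" (degrees; the focal length in pixels is half the picture's height over the tangent of half this angle, whatever the lens; pixels are square), "cx", "cy" (the principal point, pixels), "k1" (the pictures are not rectified: a ray, as slopes to the right and down, at radius r is drawn at 1 + k1 r^2 times it, then the intrinsics apply), "xyz" and "attitude" of the camera in the world. Camera axes: x right, y down, z forward; pixel columns grow to the right and rows downward; lengths in m; the calibration is good to about 2 mm. A picture is of the moment at which its call begins. get_calibration takes no time and is no camera call.
- sign_off(): hands the job in; it is judged then, once.
The state is a dict: "t": time; "q": joint angles; "qd": joint speeds; "tau": joint torques, N m; "tcp_pos": TCP position; "tool_rot": TCP orientation; "force": force on the tool from outside, world axes, zero at the start; "ft_torque": the same for the moment, N m; "finger_gap": opening from 0.0 (shut) to 1.0 (fully open); "gripper_force": force on a finger pad.
Only numpy, scipy, OpenCV 4.12 (cv2) and the standard library are available. Lean on these libraries where they do the work, as an engineer would, in place of code of your own. Each camera call takes 0.05 s, during which the arm holds its last target. There are 200 camera calls.

## Task

Put the loose stretcher frame away in the empty lane of the bench rack: lift it out of the blue tray, rest its front end on the lane's runners and let go. Then take it again by its tail end and push it gently home, so that its own front edge lifts the drop catch, on against the sprung buffer until the catch drops shut behind it. Do not touch the catch with the gripper, do not drop the frame or ram the buffer, and leave everything else on the table where it is.

Things in the scene. Friction and masses are not known exactly. Their poses are not given: they have to be found in the camera images.
- frame_center (a point): Centre (half-way up) of the loose stretcher frame: bare pale wood, 190 long (x) x 130 wide (y) x 20 mm thick (z), bars 20 mm wide, with a 20 mm cross brace across its middle (along y, through the centre) between two windows of 65 x 90 mm. Front and tail rails: the 130 mm end bars, 85 mm from the centre; it is symmetrical, either end may go first. 0.14 to 0.24 kg. Starts flat in the tray.
- tray: Shallow open blue plastic tray, fixed, 206 (x) x 146 (y) x 40 mm high, floor and walls 3 mm, lime clips on its ends, origin under its middle. The frame lies in it with about 5 mm to spare all round, so no finger fits outside the frame.
- rack: Plywood bench rack, fixed, 94 mm high, two lanes side by side. Origin on the table under the EMPTY lane's middle line; x runs along the lane into the rack, y across it towards the second lane, which already holds a frame. The empty lane's cheeks stand 136 mm apart and 48 mm high. A top board (85 to 94 mm above the table) roofs the lane from x = 100 mm on and keeps a gripper out there.
- lane_mouth (a point): Middle of the empty lane's mouth: rack x = -105 mm, 20 mm above the table, at the front ends and level with the tops of the two side runners that carry the frame's long bars (18 mm wide, along both cheeks, the table open between them). The first 40 mm of the runners lie clear of the catch. The cheeks taper to a slightly wider mouth from rack x = -70 to -105 mm. Axes as the rack's.
- catch (a joint): Angle of the empty lane's drop catch, rad: 0 = down, grows as its nose rises, at most 1. A steel bar 60 mm long, 16 wide, 12 thick, sloping 30 degrees down into the lane from a pin 58 mm above the table at rack x = -53 to -37 mm (see lane_home); only over the lane's +y edge (y = 47 to 63 mm). Falls by its own weight (0.1 kg). A frame pushed in lifts it to about 0.3; once down behind the tail it keeps the frame in.
- buffer (a joint): Travel of the sprung, damped rubber-faced buffer at the back of the empty lane, m: 0 = fully out, 0.0095 = hard stop. It meets the frame's front about 4 mm short of the true home, resists with 2 N rising to 5.4 N just before the hard stop. The catch drops at a travel between 0.005 and 0.008; the buffer then rests near 0.004 with the frame snug against the catch.
- glue: Green glue bottle with a paper label and a red cap, 52 mm across, 130 mm high, standing beside the tray; origin under its middle. Leave alone.
- brush_jar: Glass jar with brushes, 72 mm across, 200 mm high, standing on the far side beyond the rack's mouth; origin under its middle. Leave alone.
- bowl: Dark bowl, 100 mm across, 38 mm high, on the robot's side of the rack; origin under its middle. Leave alone.
- tape: Cardboard-coloured roll of tape, 90 mm across, 24 mm high, lying on the rack's top board; origin under its middle. Leave alone.
- lane_home (a point): About where the frame's centre lies when put away: rack x = 102 mm, 30 mm above the table, axes as the rack's. True home is up to 8 mm nearer or deeper: catch and buffer sit on one steel bar, clamped somewhere along its slot, so feel for it. The frame must be pushed 2 to 5 mm past true home for the catch to drop (at 6 mm it meets the hard stop); it springs back when let go.
- tin: Closed steel tin of tacks, 56 mm across, 55 mm high, standing on the rack's top board; origin under its middle. Leave alone.
Mind the look-alikes: they are no part of the job. There is more than one size of the part that bears frame_center; the job needs the smaller.

How it is judged:
On the way, in this order (a step that is already met when the one before it is completed fails the run):
1. the frame's front end rests on the runners of the empty lane with the tail still outside, and the gripper has let go of it (x of frame_center in the frame of rack between -0.192 and 0.06 m and y of frame_center in the frame of rack between -0.02 and 0.02 m and angle between the x axis of frame_center and the x axis of rack, either way round below 0.26 rad and contact force between frame and rack above 0.05 N and contact force between the fingers and frame below 0.05 N and linear speed of frame below 0.03 m/s), for 0.2 s.
2. taken again and pushed in, the frame's own edge holds the catch up (value of joint catch above 0.15 rad and contact force between frame and catch above 0.05 N and contact force between the fingers and frame above 0.5 N), for 0.1 s.
At the end, for the whole second after the job is handed in: The frame lies level (3 degrees) and still on the runners of the empty lane, centre 90 to 118 mm along the lane and within 8 mm of its middle line, held between the buffer (pressed in over 1.5 mm) and the catch, which is down (below 0.06 rad) behind its tail; the gripper has let go (x of frame_center in the frame of rack between 0.09 and 0.118 m and y of frame_center in the frame of rack between -0.008 and 0.008 m and z of frame_center in the frame of rack between 0.026 and 0.034 m and angle between frame_center's own z axis and vertical below 0.05 rad and value of joint catch below 0.06 rad and linear speed of frame below 0.01 m/s and value of joint buffer above 0.0015 m); the robot touches nothing.
It fails at once if the gripper or arm touches the catch (contact force between any of the fingers, the arm and catch above 0.5 N).
It fails at once if the frame is dropped or springs out of the gripper (faster than 0.5 m/s) (contact force between the fingers and frame below 0.05 N and linear speed of frame above 0.5 m/s).
It fails at once if the buffer is rammed (more than 20 N) (contact force between frame and buffer above 20 N).
It fails at once if a bystander is moved by more than 20 mm (distance of any of glue, brush_jar, bowl, tape, tin from where it was at the start of the episode above 0.02 m).
It also fails if it takes over 61 s, if anything falls off the work surface, if the arm or the gripper's body presses on something with over 40 N, if the wrist force passes 120 N, or if a joint passes its speed limit or range.

## Working session

There is one attempt and no reset: what is moved stays moved. The work goes in short steps, Python scripts to look and compute and a tool call to move; the robot and the scene stay as the last step left them, time stands still between calls to the robot, and variables do not carry over. Pictures are saved under pics/ and viewed, at most 10 in all, crops included, and the job is handed in when it is done.

Besides the shell and the picture viewer there is one more tool, called by a JSON object that holds its "fn" and its "kwargs". play_rows: Moves the arm, as the interface text tells. Its arguments: {"type":"object","properties":{"rows":{"type":"array","items":{"type":"array"}},"grip_force":{"type":"number"}},"required":["rows"]}

```bash
mkdir -p pics && cat > h.py <<'E'
from station import *
import numpy as np, cv2
from scipy.spatial.transform import Rotation as R
np.set_printoptions(precision=4,suppress=True)
E
python3 - <<'E'
from h import *
for n in("scene","top"):
    p,d=snapshot(n); cv2.imwrite(f"pics/{n}0.png",p[:,:,::-1]); np.save(n+"0.npy",d); print(get_calibration(n))
print(sense())
E
```

```text
{'vfov': 44.74042877925148, 'cx': 279.02200008876105, 'cy': 206.62532246536497, 'k1': -0.12831744378093835, 'xyz': array([1.2191, 0.8354, 0.9037]), 'attitude': array([ 0.2855,  0.8491, -0.4176, -0.152 ])}
{'vfov': 47.34435498424025, 'cx': 279.43789822032716, 'cy': 208.60505941570136, 'k1': -0.07018379817717404, 'xyz': array([ 0.4056, -0.0236,  1.2006]), 'attitude': array([-0.7033,  0.7087, -0.0341,  0.0439])}
{'t': 0.1, 'q': array([ 1.0845,  0.5284,  1.4338,  0.    ,  1.1814, -0.1785]), 'qd': array([ 0.0005, -0.0014, -0.0044,  0.0003,  0.0008, -0.    ]), 'tau': array([ -0.0001, -44.3303, -17.8588,  -0.0002,   0.0039,  -0.    ]), 'tcp_pos': array([0.189 , 0.595 , 0.2384]), 'tool_rot': array([ 0.1533,  0.9882, -0.001 , -0.0003]), 'force': array([-0.2942, -1.2277,  0.3765]), 'ft_torque': array([-0.0545, -0.0543,  0.0519]), 'gripper_force': 0.0, 'finger_gap': 0.9998768253278426}
```

View pics/top0.png

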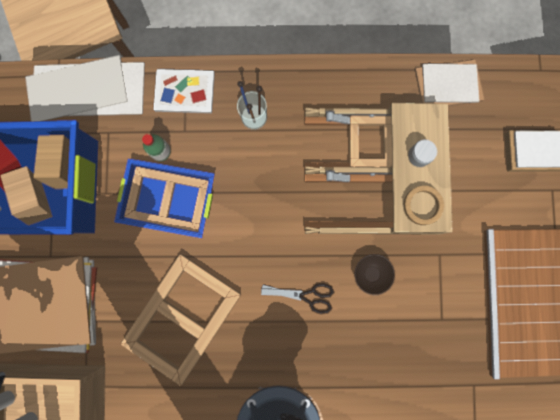

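View pics/scene0.png

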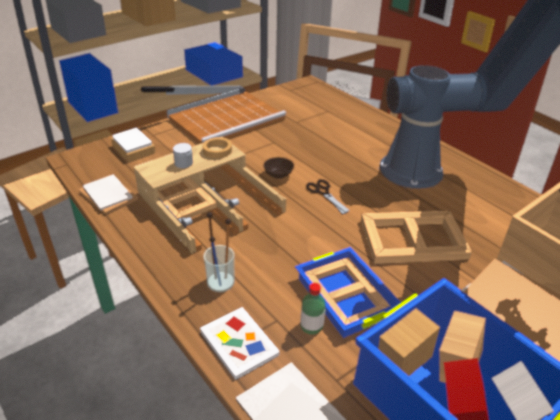

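The candidates for the frame in the top view are the small one in the blue tray at (167,197), the larger one on the table at (180,318), and the one already in the second lane at (368,140). The tray one fits: it is the smaller, and it lies in the tray. The empty lane is the one between the cheeks at rows 172 and 230, with its catch at (335,177). I'll confirm this in an enlarged crop.

```bash
python3 - <<'E'
from h import *
p=cv2.imread("pics/top0.png")
a=cv2.resize(p[145:245,105:225],None,fx=5,fy=5,interpolation=cv2.INTER_CUBIC)
cv2.imwrite("pics/tray_c.png",a)
b=cv2.resize(p[95:245,295:465],None,fx=4,fy=4,interpolation=cv2.INTER_CUBIC)
cv2.imwrite("pics/rack_c.png",b)
E
```

```text
(no output)
```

View pics/tray_c.png

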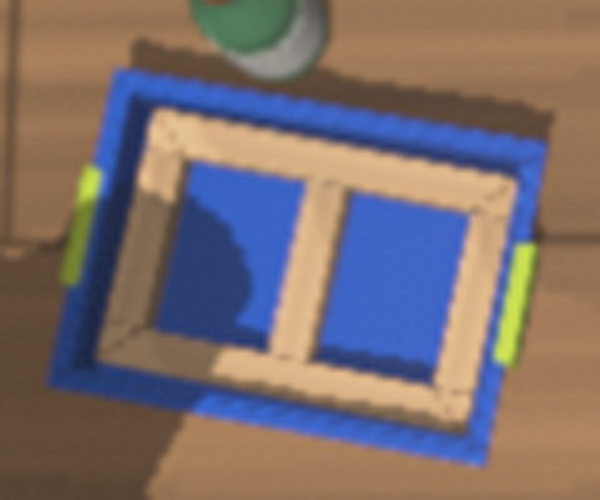

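View pics/rack_c.png

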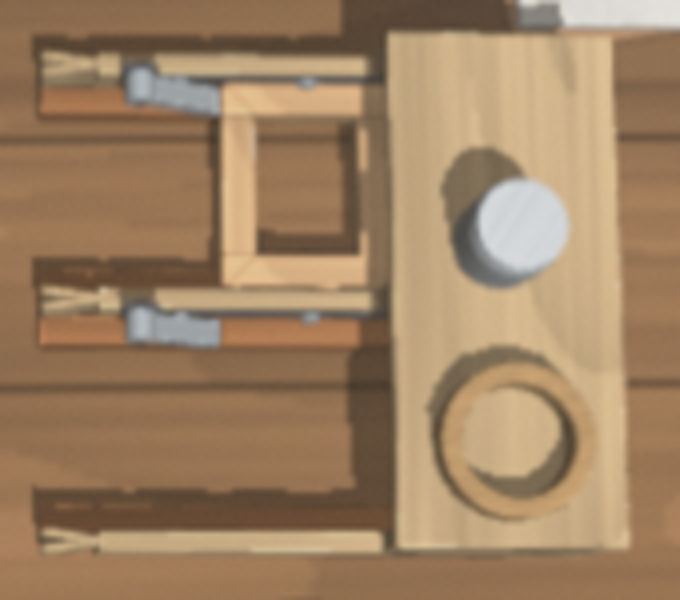

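```bash
cat >> h.py <<'E'
def ray(n,u,v,z):
    c=get_calibration(n); f=210/np.tan(np.radians(c["vfov"]/2))
    m=np.array([(u-c["cx"])/f,(v-c["cy"])/f]); s=m.copy()
    for _ in range(20): s=m/(1+c["k1"]*(s@s))
    d=R.from_quat(c["attitude"]).apply([s[0],s[1],1]); o=c["xyz"]
    return o+d*(z-o[2])/d[2]
E
python3 - <<'E'
from h import *
f=lambda pts,k,x0,y0,z:np.array([ray("top",(u+.5)/k-.5+x0,(v+.5)/k-.5+y0,z) for u,v in pts])
c=f([(155,107),(520,178),(462,428),(95,360)],5,105,145,.023)
print("frame",c,c.mean(0),[np.linalg.norm(c[i]-c[(i+1)%4]) for i in range(4)])
e=(c[1]+c[2]-c[0]-c[3]); print("ang x",np.degrees(np.arctan2(e[1],e[0])))
e=(c[0]+c[1]-c[2]-c[3]); print("ang y",np.degrees(np.arctan2(e[1],e[0])))
t=f([(115,68),(548,143),(487,465),(48,385)],5,105,145,.04);print("tray",t,t.mean(0),[np.linalg.norm(t[i]-t[(i+1)%4]) for i in range(4)])
r=f([(160,311),(370,313),(100,530),(380,531),(40,290),(40,312),(40,530),(40,552)],4,295,95,.048);print("rack cheeks",r)
b=f([(388,32),(612,37),(630,547),(397,548)],4,295,95,.094);print("board",b)
print("brace",f([(313,270)],5,105,145,.023))
d=np.load("top0.npy"); 
for u,v in((168,199),(170,170),(340,300-0),(400,120)): print(u,v,d[v,u])
E
```

```text
frame [[0.6474 0.3551 0.023 ]
 [0.6089 0.1689 0.023 ]
 [0.484  0.1965 0.023 ]
 [0.5192 0.382  0.023 ]] [0.5649 0.2756 0.023 ] [np.float64(0.19009277489876095), np.float64(0.1279622817698847), np.float64(0.18876030292901086), np.float64(0.13100354011221993)]
ang x -101.21051699631077
ang y -12.166892258029199
tray [[0.664  0.3706 0.04  ]
 [0.6233 0.1524 0.04  ]
 [0.4647 0.1809 0.04  ]
 [0.5053 0.3994 0.04  ]] [0.5644 0.2758 0.04  ] [np.float64(0.22188738891773077), np.float64(0.16114471927098617), np.float64(0.22224116915767012), np.float64(0.16127398586559555)]
rack cheeks [[ 0.621  -0.1434  0.048 ]
 [ 0.6188 -0.2718  0.048 ]
 [ 0.4875 -0.1046  0.048 ]
 [ 0.4854 -0.2735  0.048 ]
 [ 0.6347 -0.0703  0.048 ]
 [ 0.6211 -0.0701  0.048 ]
 [ 0.4878 -0.0684  0.048 ]
 [ 0.4745 -0.0683  0.048 ]]
board [[ 0.781  -0.2789  0.094 ]
 [ 0.7776 -0.4141  0.094 ]
 [ 0.4715 -0.4093  0.094 ]
 [ 0.4723 -0.2731  0.094 ]]
brace [[0.5635 0.2725 0.023 ]]
168 199 1.1913213
170 170 1.1879632
340 300 1.1834446
400 120 1.1324421
```

The crop shows the frame with its brace in the tray; its outer corners in the crop are about (155,107), (520,178), (462,428) and (95,360). The larger frame on the table is the decoy. The lane lies between the cheeks at rows 311 and 530 of the rack crop, with the mouth at column 40.

Plan: grip the brace at the frame's centre, with the tool's y along the frame's x.

```bash
cat >> h.py <<'E'
RO=np.array([.5535,-.175,0]); RY=-90.9
def rk(x,y,z):  # rack -> world
    return RO+R.from_euler("z",RY,degrees=True).apply([x,y,z])
def torack(p): return R.from_euler("z",-RY,degrees=True).apply(np.array(p)-RO)
def plan(p,yaw,pitch=0):
    """tool y along world yaw (deg), then tool turned pitch about its x"""
    s=sense(); T=R.from_quat(s["tool_rot"])
    a=np.radians(yaw); y=np.array([np.cos(a),np.sin(a),0]); z=np.array([0,0,-1.]); x=np.cross(y,z)
    G=R.from_matrix(np.c_[x,y,z])*R.from_rotvec([pitch,0,0],degrees=True)
    print("tcp",s["tcp_pos"],"rack mm",1e3*torack(s["tcp_pos"]),"F",s["force"],"gap",s["finger_gap"],"t",s["t"])
    d=np.array(p)-s["tcp_pos"]
    print("shift(cur axes)",1e3*T.inv().apply(d),"turn",(T.inv()*G).as_rotvec(degrees=True),"shift(after turn)",1e3*G.inv().apply(d))
E
python3 -c "
from h import *
plan([.5645,.2755,.10],78.5)"
```

```text
tcp [0.189  0.595  0.2384] rack mm [-764.2276 -376.574   238.4058] F [-0.2942 -1.2277  0.3765] gap 0.9998768253278426 t 0.1
shift(cur axes) [-454.7332 -190.4962  138.6152] turn [-0.1149 -0.0285 -6.1336] shift(after turn) [-431.6925 -238.2659  138.4058]
```

{"fn": "play_rows", "kwargs": {"rows": [[[0,0,-6.1],[0,0,0],0],[[0,0,0],[-33,-18,9],0],[[0,0,0],[-33,-18,9],0],[[0,0,0],[-33,-18,9],0],[[0,0,0],[-33,-18,9],0],[[0,0,0],[-33,-18,9],0],[[0,0,0],[-33,-18,9],0],[[0,0,0],[-33,-18,9],0],[[0,0,0],[-33,-18,9],0],[[0,0,0],[-33,-18,9],0],[[0,0,0],[-33,-18,9],0],[[0,0,0],[-33,-18,9],0]], "grip_force": 50}}

```text
t: 1.1
tcp_pos: [0.5063, 0.3275, 0.1395]
tool_rot: [0.101, 0.995, -0.0, -0.0]
force: [0.6, 0.4, -0.5]
finger_gap: 1.002
gripper_force: 0.0
```

{"fn": "play_rows", "kwargs": {"rows": [[[0,0,0],[-33,-18,9],0],[[0,0,0],[-33,-18,9],0],[[0,0,0],[0,0,0],0],[[0,0,0],[0,0,0],0],[[0,0,0],[0,0,0],0]]}}

```text
t: 1.52
tcp_pos: [0.562, 0.2804, 0.1217]
tool_rot: [0.101, 0.995, -0.0, -0.001]
force: [-0.3, 0.2, 1.1]
finger_gap: 1.002
gripper_force: 0.0
```

```bash
python3 -c "
from h import *
plan([.5645,.2755,.014],78.5)
p,d=snapshot('scene'); cv2.imwrite('pics/s1.png',cv2.resize(p[200:380,220:460],None,fx=3,fy=3)[:,:,::-1])"
```

```text
tcp [0.562  0.2804 0.1217] rack mm [-455.4857    1.3368  121.7327] F [-0.3424  0.1919  1.0787] gap 1.001713933633323 t 1.5167
shift(cur axes) [ -3.6675  -4.2453 107.7277] turn [-0.0315 -0.1192 -0.0827] shift(after turn) [ -3.4371  -4.3097 107.7327]
```

View pics/s1.png

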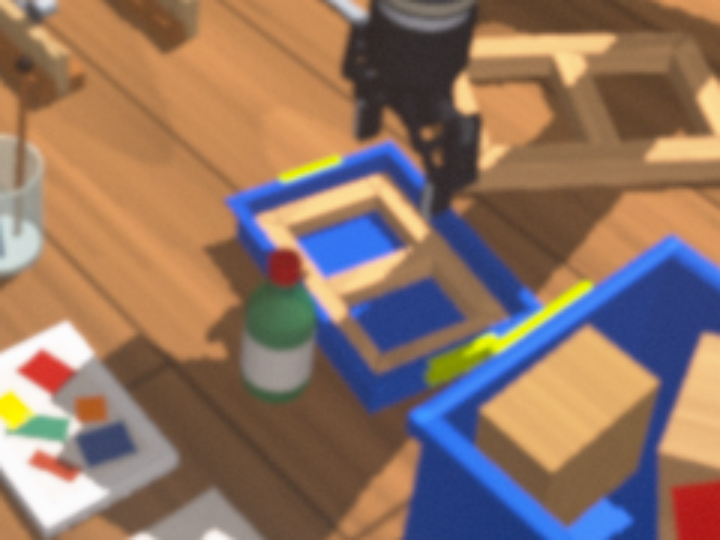

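The crop shows the open gripper above the tray, clear of the glue bottle at (280,330), with the brace at about (385,275). Next I go down to the brace and close.

{"fn": "play_rows", "kwargs": {"rows": [[[0,0,0],[-3.5,-4.5,25],0],[[0,0,0],[0,0,25],0],[[0,0,0],[0,0,25],0],[[0,0,0],[0,0,20],0],[[0,0,0],[0,0,11],0],[[0,0,0],[0,0,0],0.3],[[0,0,0],[0,0,0],0.6],[[0,0,0],[0,0,0],1],[[0,0,0],[0,0,0],1],[[0,0,0],[0,0,0],1],[[0,0,0],[0,0,0],1],[[0,0,0],[0,0,0],1]], "grip_force": 50}}

```text
t: 2.57
tcp_pos: [0.5664, 0.2758, 0.0179]
tool_rot: [0.101, 0.995, 0.001, 0.001]
force: [-0.8, 1.1, 6.4]
finger_gap: 0.222
gripper_force: 51.2
```

{"fn": "play_rows", "kwargs": {"rows": [[[0,0,0],[0,0,0],1],[[0,0,0],[0,0,0],1],[[0,0,0],[0,0,0],1],[[0,0,0],[0,0,0],1]]}}

```text
t: 2.9
tcp_pos: [0.5664, 0.2758, 0.0179]
tool_rot: [0.101, 0.995, 0.001, 0.001]
force: [-1.0, 0.6, 6.5]
finger_gap: 0.221
gripper_force: 51.2
```

{"fn": "play_rows", "kwargs": {"rows": [[[0,0,0],[0,0,-6],1],[[0,0,0],[0,0,-10],1],[[0,0,0],[0,0,-15],1],[[0,0,0],[0,0,-20],1],[[0,0,0],[0,0,-25],1],[[0,0,0],[0,0,-20],1],[[0,0,0],[0,0,-10],1],[[0,0,0],[0,0,0],1],[[0,0,0],[0,0,0],1]]}}

```text
t: 3.65
tcp_pos: [0.5652, 0.2753, 0.1225]
tool_rot: [0.101, 0.995, 0.0, 0.0]
force: [-0.2, -0.5, -1.8]
finger_gap: 0.218
gripper_force: 50.3
```

```bash
python3 -c "
from h import *
plan(rk(-.165,0,.12),89.1)
p,d=snapshot('top'); cv2.imwrite('pics/t2.png',cv2.resize(p[130:260,95:245],None,fx=5,fy=4.6)[:,:,::-1])"
```

```text
tcp [0.5652 0.2753 0.1225] rack mm [-450.4491    4.6369  122.5331] F [-0.1753 -0.5388 -1.7687] gap 0.21797537182315696 t 3.65
shift(cur axes) [ -48.1462 -281.3977    2.5205] turn [  0.0039   0.0173 -10.6399] shift(after turn) [   4.6369 -285.4491    2.5331]
```

{"fn": "play_rows", "kwargs": {"rows": [[[0,0,-5.3],[0,0,0],1],[[0,0,-5.3],[0,0,0],1],[[0,0,0],[4.5,-25,0],1],[[0,0,0],[0,-30,0],1],[[0,0,0],[0,-30,0],1],[[0,0,0],[0,-30,0],1],[[0,0,0],[0,-30,0],1],[[0,0,0],[0,-30,0],1],[[0,0,0],[0,-30,0],1],[[0,0,0],[0,-30,10],1],[[0,0,0],[0,-20,20],1],[[0,0,0],[0,-10,20],1]]}}

```text
t: 4.7
tcp_pos: [0.5564, 0.0077, 0.071]
tool_rot: [0.009, 1.0, -0.0, -0.0]
force: [1.2, 0.4, -2.5]
finger_gap: 0.222
gripper_force: 50.2
```

{"fn": "play_rows", "kwargs": {"rows": [[[0,0,0],[0,0,0],1],[[0,0,0],[0,0,0],1],[[0,0,0],[0,0,0],1]]}}

```text
t: 4.95
tcp_pos: [0.5562, 0.0113, 0.072]
tool_rot: [0.008, 1.0, 0.0, -0.001]
force: [0.7, 0.4, -1.8]
finger_gap: 0.222
gripper_force: 50.2
```

```bash
python3 -c "
from h import *
plan(rk(-.165,0,.05),89.1)
p,d=snapshot('top'); np.save('d3.npy',d); cv2.imwrite('pics/t3.png',cv2.resize(p[140:260,210:370],None,fx=5,fy=5,interpolation=cv2.INTER_CUBIC)[:,:,::-1])"
```

```text
tcp [0.5562 0.0113 0.072 ] rack mm [-186.2742   -0.2158   71.9755] F [ 0.6889  0.3842 -1.7796] gap 0.22155110096525973 t 4.95
shift(cur axes) [ -0.2533 -21.2849  21.9648] turn [ 0.0281 -0.0768 -0.0217] shift(after turn) [ -0.2158 -21.2742  21.9755]
```

View pics/t3.png

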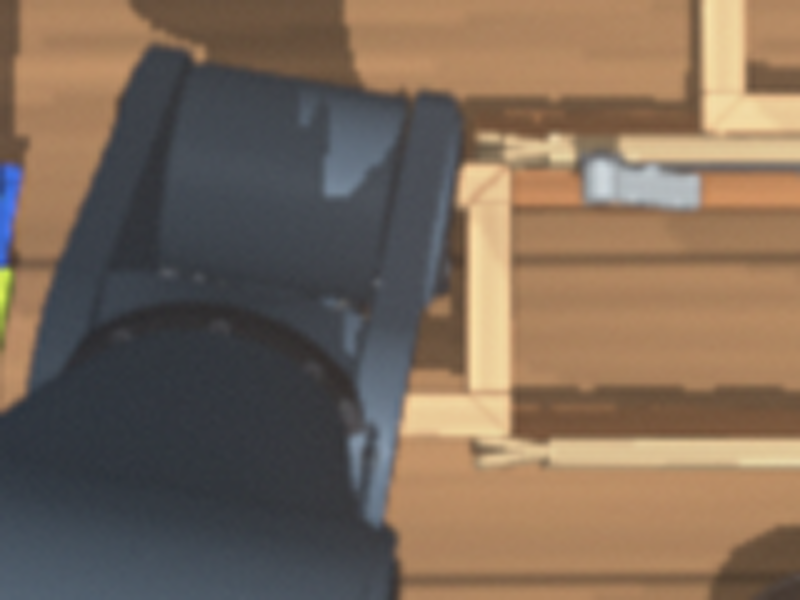

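The frame's front edge is at crop (511,163) to (511,436), nearly square to the lane. The cheeks' inner edges are at rows 166 and 440.

```bash
python3 - <<'E'
from h import *
f=lambda u,v,z:1e3*torack(ray("top",(u+.5)/5-.5+210,(v+.5)/5-.5+140,z))
for u,v,z in((511,163,.077),(511,436,.077),(575,166,.048),(690,167,.048),(560,439,.048),(790,439,.048),(475,150,.048),(475,452,.048)):print(f(u,v,z))
E
```

```text
[-89.9349  61.6066  77.    ]
[-89.7768 -68.5575  77.    ]
[-57.1736  65.8081  48.    ]
[-1.0231 65.7291 48.    ]
[-64.6379 -67.7221  48.    ]
[ 46.2928 -66.9398  48.    ]
[-105.9967   73.4066   48.    ]
[-105.5668  -74.2998   48.    ]
```

{"fn": "play_rows", "kwargs": {"rows": [[[0,0,0],[-2.5,-7,0],1],[[0,0,0],[0,-7,0],1],[[0,0,0],[0,-7,0],1],[[3.6,0,0],[0,0,0],1],[[3.7,0,0],[0,0,0],1],[[0,0,0],[0,0,0],1],[[0,0,0],[0,0,0],1],[[0,0,0],[0,0,0],1]]}}

```text
t: 5.67
tcp_pos: [0.5589, -0.0107, 0.0725]
tool_rot: [0.008, 0.998, -0.063, -0.0]
force: [-1.2, -0.0, -0.8]
finger_gap: 0.215
gripper_force: 50.2
```

```bash
python3 -c "
from h import *
plan(rk(-.1655,.0025,.029),89.1,7.3)"
```

```text
tcp [ 0.5589 -0.0107  0.0725] rack mm [-164.3942    2.7896   72.5493] F [-1.1769 -0.0045 -0.7534] gap 0.214557517210953 t 5.6667
shift(cur axes) [ 0.3063  6.5813 43.0632] turn [ 0.0651  0.0174 -0.0317] shift(after turn) [ 0.2896  6.6304 43.0558]
```

{"fn": "play_rows", "kwargs": {"rows": [[[0,0,0],[0,1.5,10],1],[[0,0,0],[0,1.5,10],1],[[0,0,0],[0,1.5,10],1],[[0,0,0],[0,1,6],1],[[0,0,0],[0,0.5,3],1],[[0,0,0],[0,0.3,2],1],[[0,0,0],[0,0,0],1],[[0,0,0],[0,0,0],1],[[0,0,0],[0,0,0],1]]}}

```text
t: 6.42
tcp_pos: [0.559, -0.0095, 0.0311]
tool_rot: [0.008, 0.998, -0.064, -0.0]
force: [0.9, 0.6, -1.8]
finger_gap: 0.213
gripper_force: 50.2
```

{"fn": "play_rows", "kwargs": {"rows": [[[0,0,0],[0,0,1.5],1],[[0,0,0],[0,0,0],1],[[0,0,0],[0,0,0],1],[[0,0,0],[0,0,0],1]]}}

```text
t: 6.75
tcp_pos: [0.5588, -0.0096, 0.0295]
tool_rot: [0.008, 0.998, -0.064, -0.0]
force: [-0.2, 0.9, -1.3]
finger_gap: 0.22
gripper_force: 50.2
```

{"fn": "play_rows", "kwargs": {"rows": [[[0,0,0],[0,0,1.5],1],[[0,0,0],[0,0,0],1],[[0,0,0],[0,0,0],1],[[0,0,0],[0,0,0],1]]}}

```text
t: 7.08
tcp_pos: [0.5587, -0.0098, 0.0278]
tool_rot: [0.008, 0.998, -0.064, -0.001]
force: [-0.7, 0.2, -1.9]
finger_gap: 0.215
gripper_force: 50.2
```

{"fn": "play_rows", "kwargs": {"rows": [[[0,0,0],[0,0,1.5],1],[[0,0,0],[0,0,0],1],[[0,0,0],[0,0,0],1],[[0,0,0],[0,0,0],1]]}}

```text
t: 7.42
tcp_pos: [0.5589, -0.0099, 0.027]
tool_rot: [0.008, 0.998, -0.064, -0.0]
force: [-0.9, 2.0, 5.9]
finger_gap: 0.219
gripper_force: 51.1
```

Contact came at the predicted height, so I'm letting go and rising.

{"fn": "play_rows", "kwargs": {"rows": [[[0,0,0],[0,0,0],0.7],[[0,0,0],[0,0,0],0.5],[[0,0,0],[0,0,0],0.3],[[0,0,0],[0,0,0],0.3],[[0,0,0],[0,0,0],0.3],[[0,0,0],[0,0,0],0.3],[[0,0,0],[0,0,0],0.3]]}}

```text
t: 8.0
tcp_pos: [0.5587, -0.01, 0.0263]
tool_rot: [0.008, 0.998, -0.064, -0.001]
force: [-0.2, 0.4, -0.0]
finger_gap: 0.701
gripper_force: 0.0
```

{"fn": "play_rows", "kwargs": {"rows": [[[0,0,0],[0,0,-10],0.3],[[0,0,0],[0,0,-20],0.3],[[0,0,0],[0,0,-25],0.3],[[0,0,0],[0,20,-20],0.3],[[0,0,0],[0,30,0],0.3],[[0,0,0],[0,30,0],0.3],[[0,0,0],[0,0,0],0.3],[[0,0,0],[0,0,0],0.3],[[0,0,0],[0,0,0],0.3]]}}

```text
t: 8.75
tcp_pos: [0.5601, 0.0788, 0.091]
tool_rot: [0.008, 0.998, -0.064, -0.0]
force: [-0.0, -1.0, -0.3]
finger_gap: 0.696
gripper_force: 0.0
```

```bash
python3 -c "
from h import *
plan(rk(-.250,.0025,.05),89.1,7.3)
p,d=snapshot('scene'); cv2.imwrite('pics/s4.png',cv2.resize(p[150:330,130:370],None,fx=3.2,fy=3.2,interpolation=cv2.INTER_CUBIC)[:,:,::-1])"
```

```text
tcp [0.5601 0.0788 0.091 ] rack mm [-253.8771    2.6435   91.0435] F [-0.046  -0.9849 -0.346 ] gap 0.6955317279496385 t 8.75
shift(cur axes) [ 0.154   1.3826 41.203 ] turn [-0.0182  0.015   0.0105] shift(after turn) [ 0.1435  1.3695 41.2035]
```

View pics/s4.png

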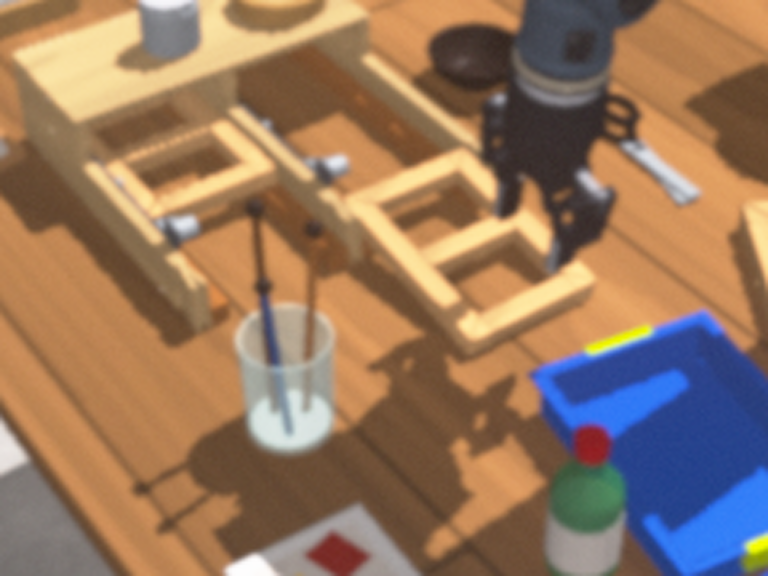

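The frame's front end sits between the cheeks, around (400,190), and its tail is on the table at (530,310). The jar and glue are untouched. Next I take the tail rail.

```bash
python3 -c "
from h import *
plan(rk(-.2493,.0025,.016),89.1,7.3)"
```

```text
tcp [0.5602 0.0783 0.0909] rack mm [-253.3513    2.7265   90.9103] F [-0.3151  0.3879 -0.1199] gap 0.7037185045852832 t 8.8
shift(cur axes) [ 0.2347  5.52   74.8164] turn [-0.0155  0.0026 -0.0505] shift(after turn) [ 0.2265  5.5    74.8179]
```

{"fn": "play_rows", "kwargs": {"rows": [[[0,0,0],[0,5.5,15],0.3],[[0,0,0],[0,0,20],0.3],[[0,0,0],[0,0,20],0.3],[[0,0,0],[0,0,12],0.3],[[0,0,0],[0,0,8],0.3],[[0,0,0],[0,0,0],0.3],[[0,0,0],[0,0,0],0.6],[[0,0,0],[0,0,0],0.8],[[0,0,0],[0,0,0],1],[[0,0,0],[0,0,0],1],[[0,0,0],[0,0,0],1],[[0,0,0],[0,0,0],1]], "grip_force": 40}}

```text
t: 9.8
tcp_pos: [0.5609, 0.075, 0.0166]
tool_rot: [0.008, 0.998, -0.064, 0.001]
force: [0.1, 1.3, 6.2]
finger_gap: 0.219
gripper_force: 41.6
```

```bash
python3 -c "
from h import *
plan(rk(-.249,.0025,.035),89.1,0)"
```

```text
tcp [0.5609 0.075  0.0166] rack mm [-250.0386    3.4598   16.6427] F [0.089  1.3424 6.1849] gap 0.21865642112775863 t 9.8
shift(cur axes) [  0.9196  -3.3637 -18.0785] turn [-7.3009  0.1229 -0.0293] shift(after turn) [  0.9598  -1.0386 -18.3573]
```

{"fn": "play_rows", "kwargs": {"rows": [[[0,0,0],[0,0,-4],1],[[-1.8,0,0],[0,0,-4],1],[[-1.8,0,0],[0,0,-4],1],[[-1.8,0,0],[0,0,-4],1],[[-1.9,0,0],[0,0,-3],1],[[0,0,0],[0,0,0],1],[[0,0,0],[0,0,0],1],[[0,0,0],[0,0,0],1]]}}

```text
t: 10.47
tcp_pos: [0.5601, 0.0763, 0.0344]
tool_rot: [0.008, 1.0, -0.001, -0.0]
force: [0.9, -1.3, 0.3]
finger_gap: 0.222
gripper_force: 40.9
```

```bash
python3 -c "
from h import *
plan(rk(-.249,.0034,.035),89.1,0)"
```

```text
tcp [0.5601 0.0763 0.0344] rack mm [-251.3936    2.6669   34.3892] F [ 0.9444 -1.2799  0.2841] gap 0.22244409696900772 t 10.4667
shift(cur axes) [-0.7335 -2.3941 -0.6081] turn [-0.0649 -0.0005 -0.0111] shift(after turn) [-0.7331 -2.3936 -0.6108]
```

{"fn": "play_rows", "kwargs": {"rows": [[[0,0,0],[0,-4,-0.6],1],[[0,0,0],[0,-7,0],1],[[0,0,0],[0,-7,0],1],[[0,0,0],[0,-7,0],1],[[0,0,0],[0,-7,0],1],[[0,0,0],[0,-6,0],1],[[0,0,0],[0,-5,0],1],[[0,0,0],[0,0,0],1]]}}

```text
t: 11.13
tcp_pos: [0.5595, 0.032, 0.0351]
tool_rot: [0.009, 1.0, -0.0, 0.0]
force: [-0.4, -2.4, 1.1]
finger_gap: 0.224
gripper_force: 41.0
```

{"fn": "play_rows", "kwargs": {"rows": [[[0,0,0],[0,-5,0],1],[[0,0,0],[0,-5,0],1],[[0,0,0],[0,-5,0],1],[[0,0,0],[0,-5,0],1],[[0,0,0],[0,-5,0],1],[[0,0,0],[0,-5,0],1],[[0,0,0],[0,0,0],1]]}}

```text
t: 11.72
tcp_pos: [0.5591, 0.0023, 0.0351]
tool_rot: [0.008, 1.0, -0.0, 0.0]
force: [-0.1, -1.3, 2.8]
finger_gap: 0.223
gripper_force: 41.1
```

{"fn": "play_rows", "kwargs": {"rows": [[[0,0,0],[0,-5,0],1],[[0,0,0],[0,-8,0],1],[[0,0,0],[0,-8,0],1],[[0,0,0],[0,-8,0],1],[[0,0,0],[0,-8,0],1],[[0,0,0],[0,-8,0],1],[[0,0,0],[0,-8,0],1],[[0,0,0],[0,-8,0],1],[[0,0,0],[0,-5,0],1],[[0,0,0],[0,0,0],1],[[0,0,0],[0,0,0],1]]}}

```text
t: 12.63
tcp_pos: [0.5581, -0.0641, 0.0355]
tool_rot: [0.009, 1.0, -0.0, 0.0]
force: [-1.2, -0.6, 6.1]
finger_gap: 0.222
gripper_force: 41.6
```

```bash
python3 -c "
from h import *
plan(rk(-.003,.003,.035),89.1,0)
p,d=snapshot('scene'); cv2.imwrite('pics/s5.png',cv2.resize(p[140:270,140:310],None,fx=4.5,fy=4.5,interpolation=cv2.INTER_CUBIC)[:,:,::-1])"
```

```text
tcp [ 0.5581 -0.0641  0.0355] rack mm [-110.9295    2.8217   35.5286] F [-1.2202 -0.6218  6.0704] gap 0.22182775828622053 t 12.6333
shift(cur axes) [  -0.3441 -107.9286    0.6328] turn [-0.0552  0.0394 -0.0883] shift(after turn) [  -0.1783 -107.9295    0.5286]
```

View pics/s5.png

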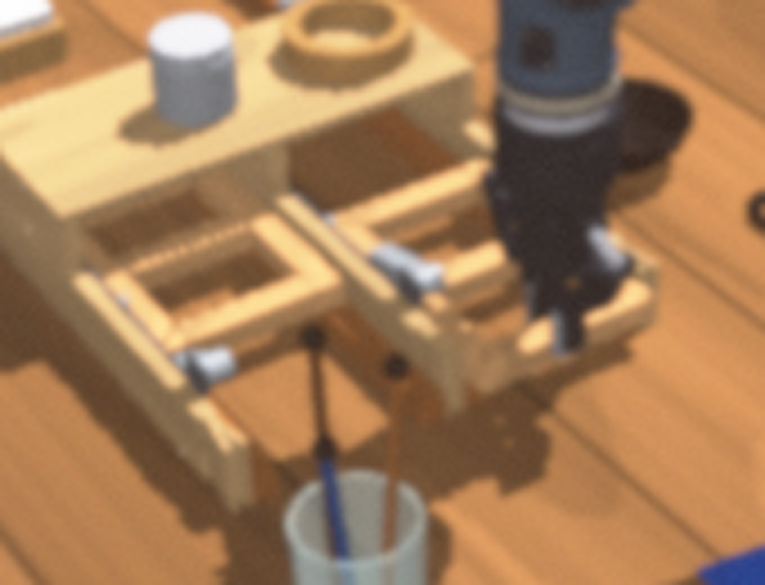

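The frame is in the lane and its long bar holds the catch up, at (410,270). The tail is held mid-rail. I'll carry on pushing, a touch higher.

{"fn": "play_rows", "kwargs": {"rows": [[[0,0,0],[0,-5,-0.8],1],[[0,0,0],[0,-8,0],1],[[0,0,0],[0,-8,0],1],[[0,0,0],[0,-8,0],1],[[0,0,0],[0,-8,0],1],[[0,0,0],[0,-8,0],1],[[0,0,0],[0,-8,0],1],[[0,0,0],[0,-8,0],1],[[0,0,0],[0,-5,0],1],[[0,0,0],[0,0,0],1]]}}

```text
t: 13.52
tcp_pos: [0.557, -0.1302, 0.0356]
tool_rot: [0.009, 1.0, -0.0, 0.0]
force: [-0.2, -0.9, -2.2]
finger_gap: 0.221
gripper_force: 40.7
```

{"fn": "play_rows", "kwargs": {"rows": [[[0,0,0],[0,-5,0],1],[[0,0,0],[0,-6,0],1],[[0,0,0],[0,-6,0],1],[[0,0,0],[0,-6,0],1],[[0,0,0],[0,-6,0],1],[[0,0,0],[0,-4,0],1],[[0,0,0],[0,0,0],1],[[0,0,0],[0,0,0],1]]}}

```text
t: 14.18
tcp_pos: [0.5563, -0.162, 0.0358]
tool_rot: [0.009, 1.0, -0.0, 0.0]
force: [-1.0, -1.3, -1.7]
finger_gap: 0.219
gripper_force: 40.6
```

```bash
python3 -c "
from h import *
plan(rk(.003,.003,.035),89.1,0)"
```

```text
tcp [ 0.5563 -0.162   0.0358] rack mm [-13.066    2.6128  35.7933] F [-0.9574 -1.2833 -1.7001] gap 0.21898692677695095 t 14.1833
shift(cur axes) [ -0.4086 -16.0652   0.7976] turn [-0.0152  0.0159 -0.0772] shift(after turn) [ -0.3872 -16.066    0.7933]
```

{"fn": "play_rows", "kwargs": {"rows": [[[0,0,0],[0,-2,0.4],1],[[0,0,0],[0,-2,0],1],[[0,0,0],[0,-2,0],1],[[0,0,0],[0,-2,0],1],[[0,0,0],[0,-2,0],1],[[0,0,0],[0,-2,0],1],[[0,0,0],[0,-2,0],1],[[0,0,0],[0,0,0],1],[[0,0,0],[0,0,0],1]]}}

```text
t: 14.93
tcp_pos: [0.5561, -0.1759, 0.0356]
tool_rot: [0.008, 1.0, -0.0, 0.0]
force: [-1.0, -0.5, 2.2]
finger_gap: 0.223
gripper_force: 41.1
```

{"fn": "play_rows", "kwargs": {"rows": [[[0,0,0],[0,-1,0],1],[[0,0,0],[0,-1,0],1],[[0,0,0],[0,0,0],1],[[0,0,0],[0,0,0],1]]}}

```text
t: 15.27
tcp_pos: [0.556, -0.1773, 0.0356]
tool_rot: [0.008, 1.0, 0.0, 0.0]
force: [0.6, 2.5, 3.5]
finger_gap: 0.219
gripper_force: 41.3
```

{"fn": "play_rows", "kwargs": {"rows": [[[0,0,0],[0,-1,0],1],[[0,0,0],[0,-1,0],1],[[0,0,0],[0,0,0],1],[[0,0,0],[0,0,0],1]]}}

```text
t: 15.6
tcp_pos: [0.556, -0.1794, 0.0356]
tool_rot: [0.008, 1.0, 0.0, 0.0]
force: [0.6, 4.4, 4.9]
finger_gap: 0.217
gripper_force: 41.5
```

{"fn": "play_rows", "kwargs": {"rows": [[[0,0,0],[0,-1,0],1],[[0,0,0],[0,-1,0],1],[[0,0,0],[0,0,0],1],[[0,0,0],[0,0,0],1]]}}

```text
t: 15.93
tcp_pos: [0.5559, -0.1814, 0.0356]
tool_rot: [0.008, 1.0, 0.0, 0.0]
force: [-0.3, 4.4, 4.5]
finger_gap: 0.22
gripper_force: 41.5
```

{"fn": "play_rows", "kwargs": {"rows": [[[0,0,0],[0,-0.5,0],1],[[0,0,0],[0,-0.5,0],1],[[0,0,0],[0,-0.5,0],1],[[0,0,0],[0,-0.5,0],1],[[0,0,0],[0,0,0],1],[[0,0,0],[0,0,0],1],[[0,0,0],[0,0,0],1]]}}

```text
t: 16.52
tcp_pos: [0.5559, -0.1833, 0.0356]
tool_rot: [0.008, 1.0, 0.0, 0.0]
force: [-0.3, 3.7, 5.0]
finger_gap: 0.224
gripper_force: 41.5
```

```bash
python3 -c "
from h import *
s=[ ]
plan(rk(.003,.003,.035),89.1,0)
p,d=snapshot('top')
q,d=snapshot('scene')
a=cv2.resize(p[150:220,300:400],(790,290),interpolation=cv2.INTER_CUBIC);b=cv2.resize(q[150:230,180:290],(790,300),interpolation=cv2.INTER_CUBIC)
a=cv2.resize(p[160:190,310:400],None,fx=8.7,fy=8.7,interpolation=cv2.INTER_CUBIC);b=cv2.resize(q[165:215,190:280],None,fx=6.6,fy=6.6,interpolation=cv2.INTER_CUBIC)
w=790;im=np.zeros((600,w,3),np.uint8);im[:a.shape[0],:a.shape[1]]=a;im[261:261+b.shape[0],:b.shape[1]]=b
cv2.imwrite('pics/c6.png',im[:,:,::-1])"
```

```text
tcp [ 0.5559 -0.1833  0.0356] rack mm [ 8.2969  2.5587 35.5798] F [-0.2933  3.7396  5.0364] gap 0.22350179830580233 t 16.5167
shift(cur axes) [-0.4371  5.2972  0.5808] turn [ 0.0101  0.0056 -0.0453] shift(after turn) [-0.4413  5.2969  0.5798]
```

View pics/c6.png

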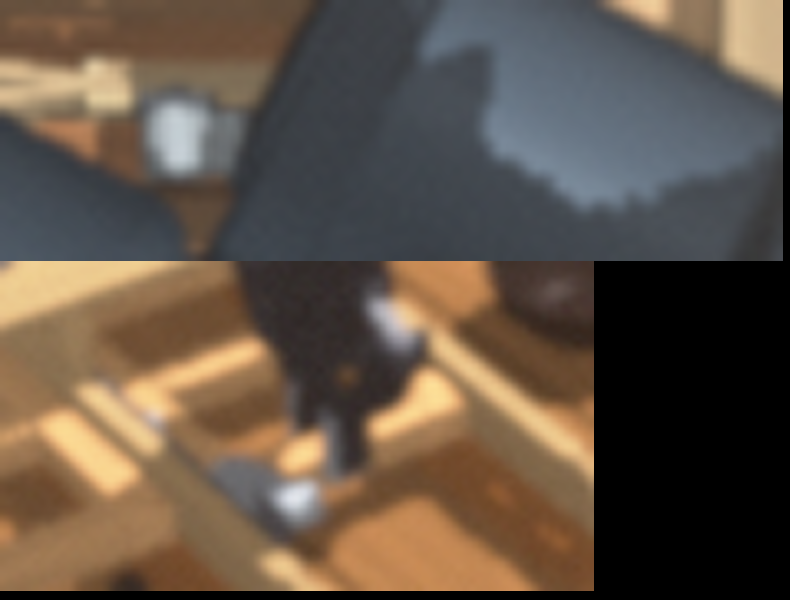

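The upper crop shows only the catch's pin, at (185,135); the arm hides the rest. In the lower one the catch bar at (240,485) is in shadow, so I can't tell its angle. I'll get the slope from the depth.

```bash
cat >> h.py <<'E'
def catchpts():
    for n in("scene","top"):
        p,d=snapshot(n); c=get_calibration(n); f=210/np.tan(np.radians(c["vfov"]/2))
        v,u=np.mgrid[:420,:560]; m=np.stack([(u-c["cx"])/f,(v-c["cy"])/f],-1); s=m.copy()
        for _ in range(15): s=m/(1+c["k1"]*(s**2).sum(-1,keepdims=True))
        P=np.concatenate([s*d[...,None],d[...,None]],-1).reshape(-1,3)
        W=R.from_quat(c["attitude"]).apply(P)+c["xyz"]
        K=1e3*R.from_euler("z",-RY,degrees=True).apply(W-RO)
        k=(abs(K[:,1]-55)<6)&(K[:,0]>-60)&(K[:,0]<25)&(K[:,2]>15)&(K[:,2]<80)
        print(n)
        for a in range(-60,25,6):
            z=K[k&(K[:,0]>=a)&(K[:,0]<a+6)]
            if len(z): print(a,len(z),z[:,2].min().round(1),np.median(z[:,2]).round(1),z[:,2].max().round(1))
E
python3 -c "
from h import *
catchpts()"
```

```text
scene
-60 10 52.2 55.7 65.8
-54 8 18.0 61.2 64.4
-48 3 62.0 62.2 63.9
-42 4 58.4 59.6 61.4
-36 2 56.4 56.7 57.1
-30 4 55.6 56.7 57.9
-24 2 54.5 55.0 55.6
-18 6 52.3 53.2 55.8
-12 3 50.0 50.9 53.7
-6 7 50.5 51.7 55.5
0 5 45.4 50.1 52.0
6 1 48.6 48.6 48.6
12 1 38.7 38.7 38.7
18 3 38.2 38.8 39.0
top
-60 10 17.9 21.9 24.9
-54 18 17.4 66.1 71.4
-48 12 20.5 67.1 71.5
-42 15 15.3 65.6 69.1
-36 16 15.6 61.1 63.5
-30 5 20.3 60.8 62.6
```

The bar still slopes only about 12 degrees, so the catch is still up. I'll push on in half-millimetre steps.

{"fn": "play_rows", "kwargs": {"rows": [[[0,0,0],[0,-0.5,0],1],[[0,0,0],[0,-0.5,0],1],[[0,0,0],[0,0,0],1],[[0,0,0],[0,0,0],1],[[0,0,0],[0,0,0],1]]}}

```text
t: 17.13
tcp_pos: [0.5559, -0.1843, 0.0356]
tool_rot: [0.008, 1.0, 0.0, 0.0]
force: [0.0, 4.0, 4.9]
finger_gap: 0.22
gripper_force: 41.5
```

```bash
python3 -c "
from h import *
catchpts()"|head -16
```

```text
scene
-60 17 49.9 58.9 66.9
-54 6 61.4 64.0 66.2
-48 3 16.1 61.5 62.2
-42 5 57.9 59.1 59.6
-36 3 56.3 58.6 59.0
-30 4 56.7 57.3 59.0
-24 5 54.5 56.7 58.1
-18 3 54.0 54.2 55.9
-12 4 45.3 51.4 53.9
-6 5 49.9 51.2 53.4
0 5 48.9 50.1 51.0
18 5 34.9 37.9 38.5
24 2 36.4 38.1 39.8
top
-60 6 17.5 20.0 22.2
```

{"fn": "play_rows", "kwargs": {"rows": [[[0,0,0],[0,-0.4,0],1],[[0,0,0],[0,-0.3,0],1],[[0,0,0],[0,0,0],1],[[0,0,0],[0,0,0],1],[[0,0,0],[0,0,0],1]]}}

```text
t: 17.65
tcp_pos: [0.5559, -0.185, 0.0356]
tool_rot: [0.008, 1.0, 0.0, 0.0]
force: [-0.2, 4.5, 3.8]
finger_gap: 0.224
gripper_force: 41.5
```

```bash
python3 -c "
from h import *
print(sense()['force'])
catchpts()"|head -15
```

```text
[-0.1519  4.4807  3.8366]
scene
-60 14 49.9 56.6 64.6
-54 9 55.5 62.4 64.3
-48 3 61.2 62.0 64.1
-42 3 58.8 60.2 61.3
-36 4 54.9 58.0 60.4
-30 4 56.3 57.7 58.6
-24 5 53.5 54.8 57.4
-18 3 52.8 54.3 55.0
-12 4 52.4 53.6 53.9
-6 6 48.4 49.5 50.9
0 5 48.6 49.5 50.8
18 2 36.9 37.0 37.2
top
```

{"fn": "play_rows", "kwargs": {"rows": [[[0,0,0],[0,-0.4,0],1],[[0,0,0],[0,-0.3,0],1],[[0,0,0],[0,0,0],1],[[0,0,0],[0,0,0],1],[[0,0,0],[0,0,0],1]]}}

```text
t: 18.17
tcp_pos: [0.5559, -0.1856, 0.0356]
tool_rot: [0.008, 1.0, 0.0, 0.0]
force: [1.0, 4.2, 5.7]
finger_gap: 0.22
gripper_force: 41.5
```

```bash
python3 -c "
from h import *
print(sense()['force'])
catchpts()"|head -15
```

```text
[0.97   4.2208 5.6543]
scene
-60 16 50.5 58.4 65.6
-54 6 61.7 64.1 65.9
-48 2 63.2 63.4 63.5
-42 2 59.5 60.4 61.3
-36 2 58.0 58.7 59.3
-30 5 54.5 56.4 58.0
-24 5 53.7 56.7 59.7
-18 3 49.5 52.5 53.2
-12 6 47.9 51.7 54.0
-6 3 48.5 48.5 52.4
0 4 48.5 48.8 51.6
6 1 49.0 49.0 49.0
12 1 38.7 38.7 38.7
```

{"fn": "play_rows", "kwargs": {"rows": [[[0,0,0],[0,-0.4,-0.3],1],[[0,0,0],[0,-0.4,0],1],[[0,0,0],[0,0,0],1],[[0,0,0],[0,0,0],1],[[0,0,0],[0,0,0],1]]}}

```text
t: 18.68
tcp_pos: [0.5557, -0.1863, 0.0356]
tool_rot: [0.008, 1.0, 0.0, -0.0]
force: [-0.1, 4.8, 2.9]
finger_gap: 0.219
gripper_force: 41.2
```

{"fn": "play_rows", "kwargs": {"rows": [[[0,0,0],[0,0,0],1],[[0,0,0],[0,0,0],1]]}}

```text
t: 18.85
tcp_pos: [0.5557, -0.1864, 0.0356]
tool_rot: [0.008, 1.0, 0.0, -0.0]
force: [0.8, 4.3, 1.6]
finger_gap: 0.22
gripper_force: 41.1
```

```bash
python3 -c "
from h import *
print(sense()['force'])
catchpts()"|head -15
```

```text
[0.8396 4.3032 1.6248]
scene
-60 9 49.7 55.0 63.2
-54 14 52.0 62.7 65.7
-48 2 16.4 39.7 63.1
-42 3 58.3 60.0 60.7
-36 1 56.4 56.4 56.4
-30 5 56.2 56.9 58.6
-24 6 55.7 56.5 57.8
-18 4 53.1 53.6 54.2
-12 4 51.7 52.3 53.9
-6 5 49.8 49.9 53.5
0 2 49.3 49.5 49.8
6 1 49.3 49.3 49.3
12 2 38.8 40.1 41.4
```

{"fn": "play_rows", "kwargs": {"rows": [[[0,0,0],[0,-0.4,0],1],[[0,0,0],[0,-0.4,0],1],[[0,0,0],[0,0,0],1],[[0,0,0],[0,0,0],1],[[0,0,0],[0,0,0],1]]}}

```text
t: 19.37
tcp_pos: [0.5556, -0.1874, 0.0356]
tool_rot: [0.008, 1.0, 0.0, -0.0]
force: [0.7, 4.9, 2.4]
finger_gap: 0.22
gripper_force: 41.0
```

```bash
python3 -c "
from h import *
print(sense()['force'])
catchpts()"|sed -n '1p;6,15p'
```

```text
[0.6835 4.8643 2.409 ]
-42 3 58.8 59.1 59.9
-36 3 58.7 59.5 60.1
-30 2 55.0 55.5 56.0
-24 3 53.9 56.3 57.7
-18 6 51.4 54.0 54.8
-12 2 53.1 53.5 54.0
-6 4 49.8 51.6 53.8
0 3 48.4 49.1 49.9
6 1 47.0 47.0 47.0
12 1 38.2 38.2 38.2
```

{"fn": "play_rows", "kwargs": {"rows": [[[0,0,0],[0,-0.4,0],1],[[0,0,0],[0,-0.4,0],1],[[0,0,0],[0,0,0],1],[[0,0,0],[0,0,0],1],[[0,0,0],[0,0,0],1]]}}

```text
t: 19.88
tcp_pos: [0.5556, -0.1882, 0.0356]
tool_rot: [0.008, 1.0, 0.0, -0.0]
force: [-0.3, 4.9, 0.1]
finger_gap: 0.222
gripper_force: 40.9
```

```bash
python3 -c "
from h import *
print(sense()['force'])
catchpts()"|sed -n '1p;6,15p'
```

```text
[-0.3329  4.9323  0.1433]
-42 1 60.3 60.3 60.3
-36 6 54.5 58.2 62.7
-30 3 55.5 55.7 56.8
-24 3 52.4 55.3 56.3
-18 6 49.2 55.1 56.0
-12 3 49.2 53.3 53.7
-6 3 48.0 52.4 53.1
0 4 49.4 50.3 51.1
12 1 38.9 38.9 38.9
18 2 38.3 38.6 38.8
```

{"fn": "play_rows", "kwargs": {"rows": [[[0,0,0],[0,-0.4,0],1],[[0,0,0],[0,-0.4,0],1],[[0,0,0],[0,0,0],1],[[0,0,0],[0,0,0],1],[[0,0,0],[0,0,0],1]]}}

```text
t: 20.4
tcp_pos: [0.5557, -0.1891, 0.0356]
tool_rot: [0.008, 1.0, -0.0, -0.0]
force: [0.3, 4.0, -1.2]
finger_gap: 0.221
gripper_force: 40.7
```

```bash
python3 -c "
from h import *
print(sense()['force'])
catchpts()"|sed -n '1p;6,15p'
```

```text
[ 0.3041  3.9536 -1.1585]
-42 2 58.7 59.8 60.9
-36 3 56.2 57.1 59.9
-30 4 55.7 56.2 58.8
-24 3 52.4 53.3 57.4
-18 5 46.2 53.0 54.5
-12 7 49.2 52.8 53.9
-6 1 51.9 51.9 51.9
0 5 49.9 50.4 51.9
12 1 38.2 38.2 38.2
18 3 37.2 37.9 39.1
```

{"fn": "play_rows", "kwargs": {"rows": [[[0,0,0],[0,-0.4,0],1],[[0,0,0],[0,-0.4,0],1],[[0,0,0],[0,0,0],1],[[0,0,0],[0,0,0],1],[[0,0,0],[0,0,0],1]]}}

```text
t: 20.92
tcp_pos: [0.5557, -0.1898, 0.0356]
tool_rot: [0.008, 1.0, 0.0, -0.0]
force: [-1.6, 4.0, -1.6]
finger_gap: 0.218
gripper_force: 40.6
```

```bash
python3 -c "
from h import *
print(sense()['force'])
catchpts()"|sed -n '1p;6,15p'
```

```text
[-1.5563  3.9537 -1.6007]
-42 4 58.3 60.6 62.8
-36 1 56.3 56.3 56.3
-30 6 55.7 57.8 58.8
-24 3 55.8 56.5 57.0
-18 4 45.4 52.7 54.8
-12 4 52.0 52.5 53.2
-6 7 49.0 50.4 53.6
0 4 49.0 50.7 52.1
18 3 37.0 37.3 37.4
24 1 36.3 36.3 36.3
```

{"fn": "play_rows", "kwargs": {"rows": [[[0,0,0],[0,-0.4,0],1],[[0,0,0],[0,-0.4,0],1],[[0,0,0],[0,0,0],1],[[0,0,0],[0,0,0],1],[[0,0,0],[0,0,0],1]]}}

```text
t: 21.43
tcp_pos: [0.5557, -0.1906, 0.0357]
tool_rot: [0.008, 1.0, 0.0, -0.0]
force: [-0.9, 4.5, -1.9]
finger_gap: 0.22
gripper_force: 40.6
```

```bash
python3 -c "
from h import *
print(sense()['force'])
catchpts()"|sed -n '1p;6,15p'
```

```text
[-0.8658  4.4704 -1.9079]
-42 1 59.5 59.5 59.5
-36 1 57.1 57.1 57.1
-30 5 55.5 56.3 57.4
-24 4 44.2 54.8 55.4
-18 3 53.7 54.7 55.7
-12 4 50.9 53.2 53.9
-6 4 49.2 51.1 52.4
0 4 48.4 49.4 51.4
18 6 37.5 38.5 40.5
top
```

{"fn": "play_rows", "kwargs": {"rows": [[[0,0,0],[0,-0.4,0],1],[[0,0,0],[0,-0.4,0],1],[[0,0,0],[0,0,0],1],[[0,0,0],[0,0,0],1],[[0,0,0],[0,0,0],1]]}}

```text
t: 21.95
tcp_pos: [0.5557, -0.1914, 0.0357]
tool_rot: [0.008, 1.0, 0.0, -0.0]
force: [-1.0, 4.0, -1.8]
finger_gap: 0.217
gripper_force: 40.6
```

```bash
python3 -c "
from h import *
print(sense()['force'])
catchpts()"|sed -n '1p;6,15p'
```

```text
[-0.9721  4.0165 -1.7573]
-42 1 59.4 59.4 59.4
-36 3 57.5 59.1 59.8
-30 5 55.2 57.5 58.7
-24 5 54.4 55.3 56.6
-18 3 53.2 55.6 56.8
-12 3 43.8 52.6 53.1
-6 4 50.6 51.1 52.2
0 4 48.1 50.1 52.2
6 1 48.8 48.8 48.8
18 3 37.7 38.2 38.5
```

{"fn": "play_rows", "kwargs": {"rows": [[[0,0,0],[0,-0.4,0],1],[[0,0,0],[0,-0.4,0],1],[[0,0,0],[0,0,0],1],[[0,0,0],[0,0,0],1],[[0,0,0],[0,0,0],1]]}}

```text
t: 22.47
tcp_pos: [0.5558, -0.1924, 0.0358]
tool_rot: [0.008, 1.0, -0.0, 0.0]
force: [-0.1, 4.6, -2.0]
finger_gap: 0.222
gripper_force: 40.6
```

```bash
python3 -c "
from h import *
print(sense()['force'])
catchpts()"|sed -n '1p;6,15p'
```

```text
[-0.1251  4.6249 -2.0081]
-36 1 52.6 52.6 52.6
-30 1 49.8 49.8 49.8
-24 1 45.7 45.7 45.7
-18 1 41.9 41.9 41.9
-12 1 37.7 37.7 37.7
-6 1 35.9 35.9 35.9
0 2 33.2 35.9 38.6
6 6 30.2 36.0 38.5
12 3 36.6 36.6 39.2
18 7 33.5 38.4 40.7
```

The catch's slope has steepened to about 30 degrees, with its nose down near z = 34, so it has dropped. Next I lower a little, open and leave straight up.

{"fn": "play_rows", "kwargs": {"rows": [[[0,0,0],[0,0,0.7],1],[[0,0,0],[0,0,0],1],[[0,0,0],[0,0,0],0.75],[[0,0,0],[0,0,0],0.7],[[0,0,0],[0,0,0],0.5],[[0,0,0],[0,0,0],0.4],[[0,0,0],[0,0,0],0.4],[[0,0,0],[0,0,0],0.4],[[0,0,0],[0,0,0],0.4],[[0,0,0],[0,0,0],0.4]]}}

```text
t: 23.4
tcp_pos: [0.5559, -0.1925, 0.0351]
tool_rot: [0.008, 1.0, -0.0, 0.0]
force: [-1.0, -0.7, -0.2]
finger_gap: 0.598
gripper_force: 0.0
```

{"fn": "play_rows", "kwargs": {"rows": [[[0,0,0],[0,0,-8],0.4],[[0,0,0],[0,0,-15],0.4],[[0,0,0],[0,0,-25],0.4],[[0,0,0],[0,0,-30],0.4],[[0,0,0],[0,0,-30],0.4],[[0,0,0],[0,30,-20],0.4],[[0,0,0],[0,35,0],0.4],[[0,0,0],[0,35,0],0.4],[[0,0,0],[0,35,0],0.4],[[0,0,0],[0,35,0],0.4],[[0,0,0],[0,0,0],0.4],[[0,0,0],[0,0,0],0.4]]}}

```text
t: 24.4
tcp_pos: [0.5582, -0.0203, 0.1636]
tool_rot: [0.006, 1.0, -0.0, 0.0]
force: [0.1, -0.8, 0.8]
finger_gap: 0.6
gripper_force: 0.0
```

```bash
python3 -c "
from h import *
catchpts()
p,d=snapshot('scene'); cv2.imwrite('pics/s7.png',cv2.resize(p[130:240,140:300],None,fx=5,fy=5,interpolation=cv2.INTER_CUBIC)[:,:,::-1])"
```

```text
scene
-60 13 50.6 58.3 63.4
-54 6 56.3 62.7 66.7
-48 3 58.8 61.6 62.9
-30 1 49.5 49.5 49.5
-24 1 46.4 46.4 46.4
-18 2 41.2 43.0 44.7
-12 1 38.8 38.8 38.8
0 7 33.3 36.8 38.2
6 3 32.7 35.2 37.7
12 5 34.2 38.2 40.0
18 4 36.1 37.6 39.7
top
-60 11 15.8 21.4 26.8
-54 22 19.6 65.2 71.0
-48 11 17.1 68.3 71.8
-42 12 15.5 63.4 70.4
-36 17 16.3 58.2 62.5
-30 12 15.8 55.9 59.4
-24 14 16.3 52.0 56.5
-18 13 17.6 49.1 51.0
-12 8 39.9 45.6 47.8
-6 10 38.0 41.8 42.9
0 14 34.9 39.4 42.2
6 10 37.5 42.0 45.5
12 12 36.3 41.0 42.7
18 13 38.2 40.6 44.3
```

View pics/s7.png

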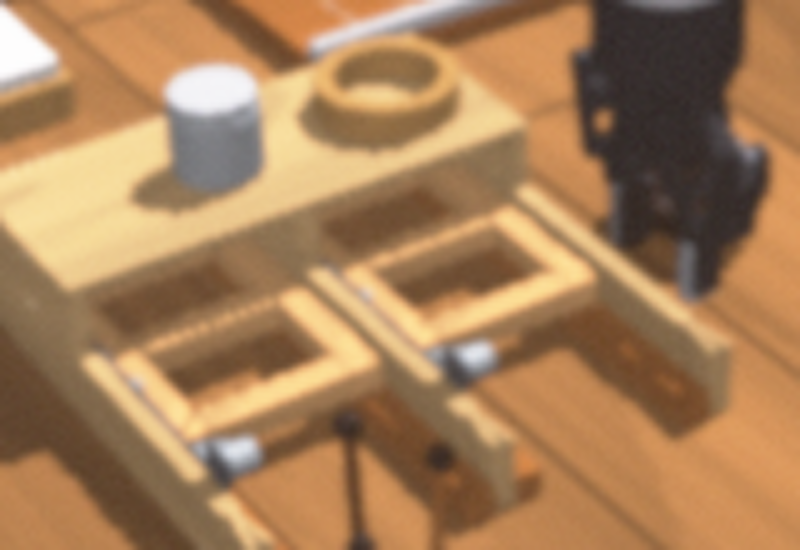

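The frame lies level and home, its tail at (520,310), with its catch down at (470,360) just as in the second lane. The gripper is clear of everything.

```bash
python3 -c "
from station import *
print(sign_off())"
```

```text
the job is handed in; nothing more can be done
None
```

The frame is home in the empty lane with the catch down behind its tail, the gripper is clear, and the job was handed in at about 25 s of the 61 s allowed; no verdict was returned.

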